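Release the wing-knob retainer and take the top slide tray off the pile

TASK

Two slide trays are piled in the carrier under a half-round retaining plate. Turn the black winged knob anticlockwise (seen from above) as far as it will go, about half a turn, without knocking the upright guard plate beside it; then lift the top tray off the pile and set it, without dropping it, flat and upright in the middle of the dark bench mat. Leave the knob open, the lower tray in the carrier and everything else on the bench where it is.

Things in the scene. Friction and masses are not known exactly. Their poses are not given: they have to be found in the camera images.
- carrier: Grey carrier, fixed to the bench: base plate 110 x 225 x 8 mm with small steel lugs 21 mm high, and a post at its -y end that bears the knob. Origin on the bench under the centre of the tray pile; z up, y along the trays' length. The knob's axis is vertical, at x = 0, y = -89 mm. The trays rest on the plate's top, 8 mm up; the pile's top rim is 71 mm above the bench.
- guard: Upright aluminium guard plate of the carrier, 4 mm thick, 80 mm long, its top edge 130 mm above the bench. Its frame coincides with the carrier's: the plate stands at x = 44 to 48 mm, y = -134 to -54 mm. The knob's wing tips pass 8 mm from it; a gripper opened wide (fingers reaching more than 44 mm from the axis towards it) hits it. It must not be knocked or leant on (25 N or more).
- wing_knob (a joint): Turn of the winged knob, rad. 0 = closed: the half-round plate under it covers the end of the top tray. It grows anticlockwise seen from above, up to a hard stop at 3.14 (open, plate clear of the trays; it still covers the tray below about 2.5). Starts between 0 and 0.5. Dry friction of about 0.12 N m; it stays where it is left. No single turn of a wrist need do it: let go and take it again.
- knob_grip (a point): Point on the knob's axis, half-way up the wings, 108.5 mm above the bench. The wings are a flat black blade with two round lobes, 72 mm tip to tip along this point's x axis, 9 mm thick along its y axis; lobes from 94 to 123 mm above the bench, the web between them from 92 to 114 mm. Below it a round collar 26 mm across reaches up to 92 mm, and the half-round steel plate of 32 mm radius lies 74 to 79 mm above the bench. Turns with the knob; z up.
- top_tray_center (a point): Centre (half-way up) of the upper grey slide tray, loose, about 0.16 kg: open box 58 mm wide (x) x 142 mm long (y) x 33 mm high in all, straight side walls 3 mm thick and 30 mm high; a 3 mm foot under the floor nests in the tray below. The centre is 16.5 mm above its underside and 54.5 mm above the bench at the start; its side walls start 41 mm above the bench, directly on the walls of the lower tray.
- lower_tray_center (a point): Centre of the lower slide tray, same shape, heavier (0.35 kg), standing loose between the carrier's lugs. It must stay there.
- mat: Dark flat bench mat, 180 (x) x 200 (y) x 3 mm, fixed; origin on the bench under its centre, z up. Its top is 3 mm above the bench.
- stain_bottle: Bystander: brown dropper bottle with a dark cap, 34 x 85 mm; origin under its centre.
- buffer_bottle: Bystander: slim white dropper bottle, 30 x 78 mm; origin under its centre.
- cup_left: Bystander: lidded sample cup, 62 x 68 mm, at the left; origin under its centre.
- cup_right: Bystander: lidded sample cup, 62 x 68 mm, at the right; origin under its centre.
- tape_roll: Bystander: roll of masking tape lying flat, 104 x 25 mm; origin under its centre.
There are look-alikes about, which are no part of the job. What is shaped like the part that bears top_tray_center but purple is not meant.

How it is judged:
On the way:
1. the knob is turned fully open while the top tray still lies on the pile (value of joint wing_knob above 2.85 rad and distance of top_tray_center from where it was at the start of the episode below 0.015 m), for 0.2 s.
At the end, for the whole second after the job is handed in: The knob is open (at least 2.75 rad of its 3.14); the top tray lies at rest, flat and upright (within 0.1 rad) on the mat, its centre within 40 mm of the mat's centre; the lower tray is still seated in the carrier, within 10 mm of its start and level (value of joint wing_knob above 2.75 rad and horizontal distance between top_tray_center and mat below 0.04 m and height (world z) of top_tray_center between 0.014 and 0.024 m and angle between each of top_tray_center, lower_tray_center's own z axis and vertical below 0.1 rad and linear speed of top_tray below 0.02 m/s and distance of lower_tray_center from where it was at the start of the episode below 0.01 m); the robot touches nothing.
It fails at once if the guard plate is knocked or leant on with 25 N or more (contact force between any of the fingers, the arm and guard above 25 N).
It fails at once if the top tray is dropped (falls freely more than about 2 cm) (contact force between top_tray and anything else below 0.01 N and linear speed of top_tray above 0.6 m/s).
It fails at once if the lower tray is dragged or lifted out of its place by more than 20 mm (distance of lower_tray_center from where it was at the start of the episode above 0.02 m).
It fails at once if a bystander is pushed more than 30 mm or tipped over (distance of any of stain_bottle, buffer_bottle, cup_left, cup_right, tape_roll from where it was at the start of the episode above 0.03 m or angle between any of stain_bottle, buffer_bottle, cup_left, cup_right, tape_roll's own z axis and vertical above 0.5 rad).
It also fails if it takes over 72 s, if anything falls off the work surface, if the arm or the gripper's body presses on something with over 40 N, if the wrist force passes 120 N, or if a joint passes its speed limit or range.

ROBOT

A 6-joint arm with a two-finger parallel gripper is mounted at the origin on a cart in front of the work surface, level with it; the furniture and walls round the work are solid. World frame = base frame: x ahead of the robot, y to its left, z up, the work surface at z = 0. Lengths are in m, angles in rad, forces in N, time in s.
With the tool pointing down it reaches from about 0.3 to 0.775 m from the base axis. Payload 14.6 kg.
Tool frame: the origin (TCP) lies at the very end of the fingers, on their centre line; the grasp point (between the pads) lies 19 mm behind it; z points along the fingers, y is the line along which they close (so a half turn about z gives the same grasp; the last joint's range is limited). The gripper opens to 94 mm and grips with 3 to 60 N. Pads are 16 mm wide; open, the fingers measure 119 mm over their backs; the gripper's body (75 mm by 177 mm) begins 78 mm behind the grasp point.
Start: joints at [1.143, 0.3, 1.521, -0, 1.321, -0.067], TCP at [0.194, 0.515, 0.176] pointing down, gripper open.
Joint ranges: [-3.03, 3.03], [-0.79, 2.21], [0.23, 2.52], [-1.04, 4.18], [0, 3.07], [-2.55, 2.55]. Speed limits (rad/s): [2.22, 2.22, 2.57, 3.14, 3.14, 3.14].

INTERFACE

Orientations are given as [roll, pitch, yaw] about the fixed x, y, z axes, in that order (R = Rz(yaw) Ry(pitch) Rx(roll)).
In Python, from station import ctrl gives the robot as it stands.
- The arm moves only by the shell command python3 -m pendant 'ROWS' [OPENING] [FORCE]. ROWS is JSON, a list of rows, each a list of 2 entries, a list of its own where there are three numbers: the shift along the world's x, y, z in cm, then the turn about the world's z in rad. A call has 1 to 20 rows; each row shifts and turns the commanded pose from where the row before left it; what a row does not reach is not made up. A row lasts 1/12 s, in which the tool goes at most 41.7 mm and 7.16 degrees, less where a joint would pass 70% of its speed; a pose out of reach is approached as far as the arm can. A call is refused whole if a number of a shift passes 4.17 or a number of a turn 0.125, either way. A call with a gripper value outside its range is refused whole. OPENING is the opening, from 0 (shut) to 1 (fully open), set as the call begins (- or left out, the last holds). The fingers move at their own pace and stop on an object; FORCE is the grip in N (left out, the last holds). Time passes only in rows, so rows that do not move let the fingers close. It gives the time, the measured TCP pose, the force, the opening and the grip force at its end, in the units of the state.
- ctrl.get_obs(): the state, without advancing time (a new reading comes with each control period).
- ctrl.camera(name): name is "side" or "top" or "wrist"; returns a dict with "color" (384x512x3 uint8, red, green, blue), "intrinsics" (3x3 intrinsics, pixels), "camera_from_world" (4x4, takes a point from world to camera coordinates). Camera axes: x right, y down, z forward; pixel columns grow to the right and rows downward; lengths in m; the calibration is good to about 2 mm. A picture is of the moment at which its call begins. There is no depth.
- ctrl.hand_in(): hands the job in; it is judged then, once.
The state is a dict: "time_s": time; "qpos": joint angles; "joint_vel": joint speeds; "tau": joint torques, N m; "ee_pos": TCP position; "eef_rot": TCP orientation; "force": force on the tool from outside, world axes, zero at the start; "moment": the same for the moment, N m; "grip_width": finger opening in m; "grip_force": force on a finger pad.
Only numpy, scipy, OpenCV 4.12 (cv2) and the standard library are available. Lean on these libraries where they do the work, as an engineer would, in place of code of your own. Each camera call takes 0.05 s, during which the arm holds its last target. There are 200 camera calls.

## Working session

There is one attempt and no reset: what is moved stays moved. The work goes in short steps, Python scripts to look and compute and a shell command to move; the robot and the scene stay as the last step left them, time stands still between calls to the robot, and variables do not carry over. Pictures are saved under pics/ and viewed, at most 10 in all, crops included, and the job is handed in when it is done.

```bash
mkdir -p pics; cat > h.py <<'E'
import numpy as np, cv2
from station import ctrl
def shot(name,fn):
    c=ctrl.camera(name); np.savez(f'pics/{fn}.npz',**{k:np.array(c[k]) for k in('color','intrinsics','camera_from_world')})
    cv2.imwrite(f'pics/{fn}.png',c['color'][:,:,::-1]); return c
def load(fn): return dict(np.load(f'pics/{fn}.npz'))
def ray(c,uv,z):
    T=np.array(c['camera_from_world']);K=np.array(c['intrinsics']);R=T[:3,:3];t=T[:3,3]
    o=-R.T@t; d=R.T@np.linalg.solve(K,[uv[0],uv[1],1.]); return o+d*(z-o[2])/d[2]
def proj(c,p):
    T=np.array(c['camera_from_world']);q=np.array(c['intrinsics'])@(T[:3,:3]@np.array(p)+T[:3,3]); return q[:2]/q[2]
E
python3 - <<'E'
from h import *
a=shot('top','top0');b=shot('side','side0')
im=np.hstack([a['color'],b['color']])[:,:,::-1]
cv2.imwrite('pics/v1.png',cv2.resize(a['color'][:,:,::-1],(800,600)));cv2.imwrite('pics/v2.png',cv2.resize(b['color'][:,:,::-1],(800,600)))
for c in(a,b): print(np.round(c['intrinsics'],1).tolist(),np.round(c['camera_from_world'],3).tolist())
o=ctrl.get_obs();print(o['time_s'],o['ee_pos'],o['eef_rot'],o['grip_width'])
E
```

```text
[[439.5, 0.0, 254.3], [0.0, 439.5, 190.7], [0.0, 0.0, 1.0]] [[0.019, -1.0, -0.009, -0.035], [-0.981, -0.017, -0.194, 0.552], [0.194, 0.012, -0.981, 1.538], [0.0, 0.0, 0.0, 1.0]]
[[428.7, 0.0, 252.7], [0.0, 428.7, 191.1], [0.0, 0.0, 1.0]] [[0.612, -0.791, 0.008, -0.352], [-0.362, -0.289, -0.886, 0.283], [0.704, 0.539, -0.463, 1.318], [0.0, 0.0, 0.0, 1.0]]
0.1 [0.19404522 0.51433417 0.17535687] [-3.14055489e+00 -7.10969056e-05  2.78081469e+00] 0.09375131648027393
```

View pics/v1.png

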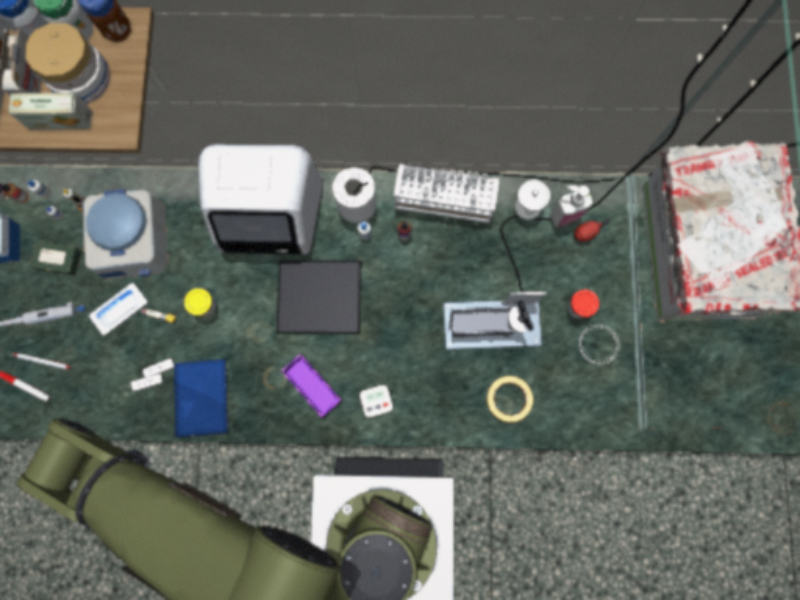

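View pics/v2.png

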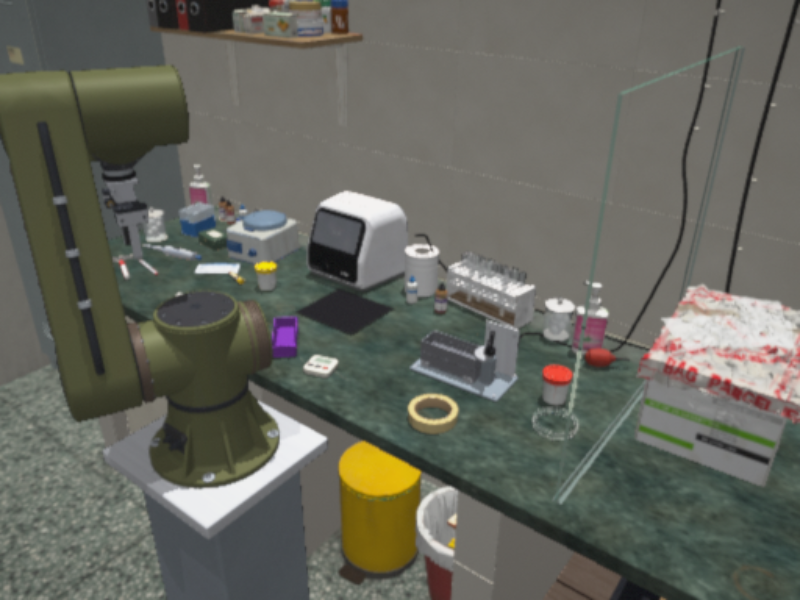

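The top view (800x600) shows the carrier with the grey trays at (485,323) and its knob at (522,318), the guard at (527,297), and the mat at (318,297). There are two tray-shaped candidates: the grey one in the carrier at (485,323) and a purple one at (312,386). The grey one is meant, because it lies in the carrier and purple is excluded. I'll confirm that in a crop and measure.

```bash
python3 - <<'E'
from h import *
a=load('top0');b=load('side0')
A=cv2.resize(a['color'][180:235,275:355,::-1],(800,550),interpolation=cv2.INTER_CUBIC)
B=cv2.resize(b['color'][195:265,255:340,::-1],(728,600),interpolation=cv2.INTER_CUBIC)
cv2.imwrite('pics/cA.png',A);cv2.imwrite('pics/cB.png',B)
im=a['color'].astype(int)
# mat: dark grey in region
sub=im[160:220,165:240]; m=(sub.max(2)<75)&(sub.max(2)-sub.min(2)<14)
m=cv2.morphologyEx(m.astype(np.uint8),cv2.MORPH_OPEN,np.ones((5,5)))
cs=max(cv2.findContours(m,0,2)[0],key=cv2.contourArea); r=cv2.minAreaRect(cs);print('mat',r)
bx=cv2.boxPoints(r)+[165,160];P=np.array([ray(a,q,.003) for q in bx]);print(P.round(4).tolist(),P.mean(0))
# carrier plate: light blue-grey
sub=im[180:235,270:360]; print(sub[15,18],sub[40,40])
for y in range(188,228,6): print(y,[tuple(int(v) for v in im[y,x]) for x in range(280,350,8)])
E
```

```text
mat ((16.5, 4.5), (9.0, 33.0), 90.0)
[[0.6755, 0.317, 0.003], [0.6776, 0.1915, 0.003], [0.6424, 0.19, 0.003], [0.6404, 0.315, 0.003]] [0.65897673 0.25335436 0.003     ]
[209 222 232] [198 215 227]
188 [(83, 100, 90), (68, 86, 75), (58, 78, 70), (93, 113, 105), (82, 102, 94), (85, 102, 91), (128, 134, 137), (150, 151, 149), (167, 166, 167)]
194 [(64, 78, 66), (182, 200, 211), (178, 196, 210), (195, 211, 223), (195, 213, 224), (171, 186, 201), (93, 94, 100), (89, 92, 98), (119, 133, 138)]
200 [(67, 83, 75), (130, 142, 153), (110, 113, 122), (138, 144, 152), (152, 157, 167), (147, 152, 161), (244, 243, 242), (73, 75, 79), (152, 165, 179)]
206 [(53, 70, 63), (103, 108, 116), (175, 179, 190), (172, 176, 189), (171, 176, 188), (166, 172, 184), (244, 243, 243), (35, 39, 40), (168, 184, 197)]
212 [(57, 71, 62), (168, 182, 196), (148, 151, 161), (172, 177, 185), (108, 111, 120), (90, 93, 99), (97, 102, 107), (201, 209, 219), (183, 202, 217)]
218 [(67, 83, 72), (192, 206, 220), (135, 147, 159), (136, 148, 159), (162, 177, 191), (175, 191, 205), (170, 187, 201), (144, 156, 169), (192, 204, 215)]
224 [(59, 76, 68), (72, 87, 86), (67, 86, 79), (57, 76, 70), (55, 74, 69), (56, 72, 67), (41, 58, 52), (53, 72, 68), (76, 94, 85)]
```

View pics/cA.png

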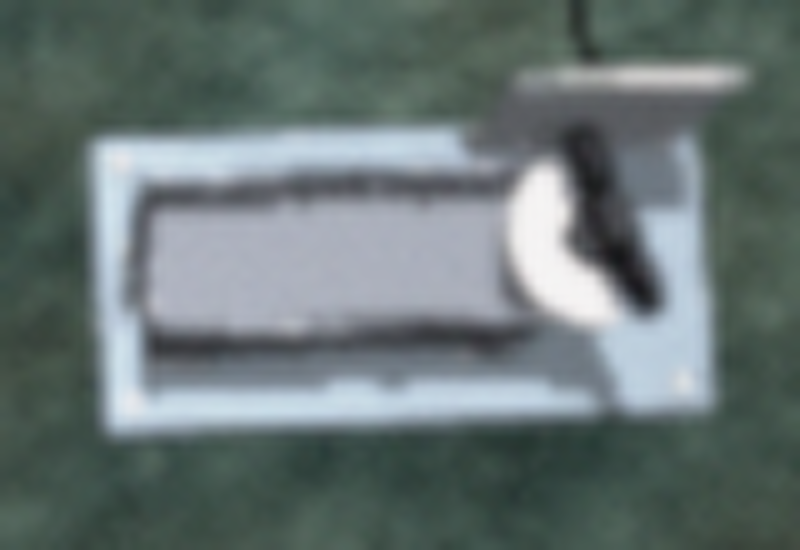

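View pics/cB.png

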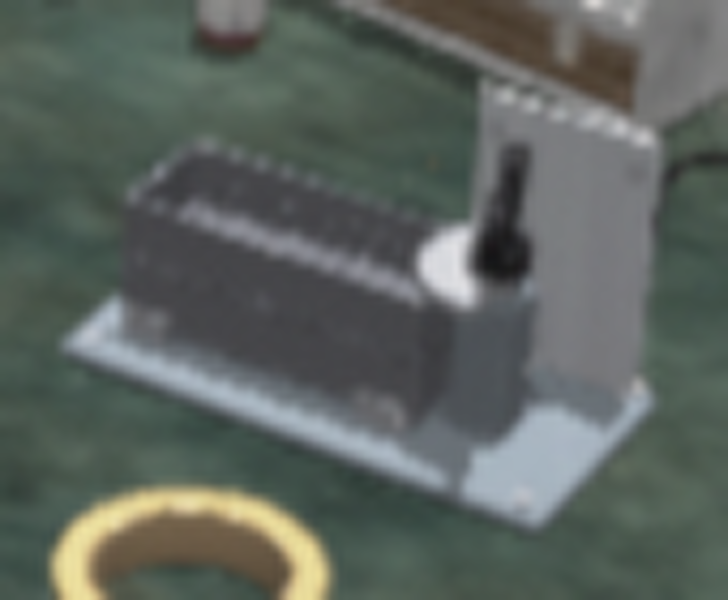

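The crops show the grey open tray on the pile inside the carrier (crop A 145-520, 180-340). The white half-round plate at (560,240) covers the tray's end. The black blade runs from (580,135) to (650,305), with the guard above it at (630,80). That makes the grey tray the right one, and the knob sits about 0.4 rad from closed.

```bash
python3 - <<'E'
from h import *
a=load('top0');b=load('side0')
im=a['color'].astype(int)
nat=lambda x,y:((x+.5)/10-.5+275,(y+.5)/10-.5+180)
# mat
sub=im[155:225,165:245]; s=sub.max(2)-sub.min(2)
m=(s<13).astype(np.uint8)
m=(( sub[...,1]-sub[...,0])<6).astype(np.uint8)
m=cv2.morphologyEx(m,cv2.MORPH_OPEN,np.ones((5,5)))
cs=max(cv2.findContours(m,0,2)[0],key=cv2.contourArea); r=cv2.minAreaRect(cs);print('mat',r)
P=np.array([ray(a,q,.003) for q in cv2.boxPoints(r)+[165,155]]);print(P.round(4).tolist(),P.mean(0).round(4))
P=np.array([ray(a,(x*.64-.2,y*.64-.2),.003) for x,y in[(278,262),(360,262),(360,333),(277,333)]]);print('eye',P.mean(0).round(4),P.round(3).tolist())
# plate
p=np.array([ray(a,nat(*q),.008) for q in[(90,138),(697,120),(715,410),(107,437)]]);print('plate',p.round(4).tolist())
print('len',np.linalg.norm(p[3]-p[2]),np.linalg.norm(p[0]-p[3]), 'yaw from bottom edge',np.arctan2(-(p[3]-p[2])[0],(p[3]-p[2])[1]))
t=np.array([ray(a,nat(*q),.071) for q in[(140,182),(145,345),(510,335)]]);print('tray rim',t.round(4).tolist())
# knob blade by dark mask, sub-image
K=im[185:220,325:350].max(2)<60
v,u=np.nonzero(K); 
cc=cv2.connectedComponentsWithStats(K.astype(np.uint8)); print(cc[2].tolist(),cc[3].tolist())
l=1+np.argmax(cc[2][1:,4]); v,u=np.nonzero(cc[1]==l); 
pts=np.array([ray(a,(x+325,y+185),.118) for x,y in zip(u,v)])[:,:2]; c=pts.mean(0); w,V=np.linalg.eigh(np.cov((pts-c).T)); d=V[:,1]; d=d*np.sign(d[0]); pr=(pts-c)@d
print('knob',c,np.arctan2(d[1],d[0]),pr.min(),pr.max(), 'mid',c+d*(pr.min()+pr.max())/2)
# side view: dark blob of knob -> plane intersection unneeded; print top lobes
Bm=b['color'].astype(int).max(2)<60; Bm=Bm[195:265,255:340]; Bm[:, :50]=0
v,u=np.nonzero(Bm); print('side knob px',u.min()+255,u.max()+255,v.min()+195,v.max()+195,u.mean()+255,v.mean()+195)
E
```

```text
mat ((38.5, 34.5), (45.0, 51.0), 90.0)
[[0.649, 0.2661, 0.003], [0.6521, 0.0729, 0.003], [0.4804, 0.0678, 0.003], [0.4771, 0.2571, 0.003]] [0.5646 0.166  0.003 ]
eye [0.562  0.1647 0.003 ] [[0.647, 0.267, 0.003], [0.65, 0.068, 0.003], [0.477, 0.063, 0.003], [0.474, 0.26, 0.003]]
plate [[0.5532, -0.1336, 0.008], [0.5638, -0.3592, 0.008], [0.4554, -0.3635, 0.008], [0.4415, -0.1404, 0.008]]
len 0.22348309495412808 0.11190276606598479 yaw from bottom edge 0.06215982808469609
tray rim [[0.5254, -0.148, 0.071], [0.4667, -0.15, 0.071], [0.4726, -0.2791, 0.071]]
[[0, 0, 25, 35, 838], [7, 8, 8, 17, 37]] [[12.085918854415274, 17.036992840095465], [10.054054054054054, 16.16216216216216]]
knob [ 0.50763862 -0.30524667] 0.3411100048193194 -0.02998084138127879 0.030205693093572177 mid [ 0.50774457 -0.30520906]
side knob px 308 339 203 227 316.0526315789474 219.9298245614035
```

```bash
python3 -m pendant '[[[1.2,-3.2,0.3],-0.1],[[1.2,-3.2,0.3],-0.1],[[1.2,-3.2,0.3],-0.1],[[1.2,-3.2,0.3],-0.1],[[1.2,-3.2,0.3],-0.1],[[1.2,-3.2,0.3],-0.1],[[1.2,-3.2,0.3],-0.1],[[1.2,-3.2,0.3],-0.1],[[1.2,-3.2,0.3],-0.1],[[1.2,-3.2,0.3],-0.1],[[1.2,-3.2,0],-0.1],[[1.2,-3.2,0],-0.1],[[1.2,-3.2,0],-0.1],[[1.2,-3.2,0],-0.1],[[1.2,-3.2,0],-0.1],[[1.2,-3.2,0],-0.1],[[1.2,-3.2,0],-0.1],[[1.2,-3.2,0],-0.1],[[1.2,-3.2,0],-0.1],[[1.2,-3.2,0],-0.1]]' 0.42 30
python3 - <<'E'
from h import *
w=ctrl.get_obs();print(w['qpos'],w['ee_pos'],w['eef_rot'])
E
```

```text
time_s: 1.77
ee_pos: [0.4343, -0.1273, 0.2057]
eef_rot: [-3.141, 0.0, 0.776]
force: [0.0, -0.3, 0.2]
grip_width: 0.0394
grip_force: 0.0
[-3.66031373e-01  5.59982986e-02  1.73778404e+00  9.97278050e-06
  1.34805702e+00  4.29235486e-01] [ 0.43426512 -0.12725607  0.20565135] [-3.14136429e+00  9.38267882e-05  7.75527274e-01]
```

```bash
python3 -m pendant '[[[1.2,-3,0],-0.07],[[1.2,-3,0],-0.07],[[1.2,-3,0],-0.07],[[1.2,-3,0],-0.07],[[1.2,-3,0],-0.07],[[1.2,-3,0],-0.07],[[0,0,0],0],[[0,0,0],0]]'
python3 - <<'E'
from h import *
w=shot('wrist','w1');cv2.imwrite('pics/w1v.png',w['color'][:,:,::-1])
o=ctrl.get_obs();print(o['ee_pos'],o['eef_rot'],np.round(w['camera_from_world'],3).tolist(),np.round(w['intrinsics'],1).tolist())
print(proj(w,[.5064,-.306,.114]),proj(w,[.5015,-.2175,.071]))
E
```

```text
time_s: 2.43
ee_pos: [0.5059, -0.3062, 0.2046]
eef_rot: [-3.14, 0.001, 0.36]
force: [0.4, 1.1, 0.1]
grip_width: 0.0394
grip_force: 0.0
[ 0.50585538 -0.30526884  0.20507063] [-3.14029630e+00  7.31449537e-04  3.61159824e-01] [[0.351, -0.936, -0.002, -0.464], [-0.907, -0.341, 0.248, 0.322], [-0.233, -0.086, -0.969, 0.51], [0.0, 0.0, 0.0, 1.0]] [[298.6, 0.0, 249.9], [0.0, 298.6, 194.4], [0.0, 0.0, 1.0]]
[250.36225872 190.19913749] [176.83312018 158.97502174]
```

View pics/w1v.png

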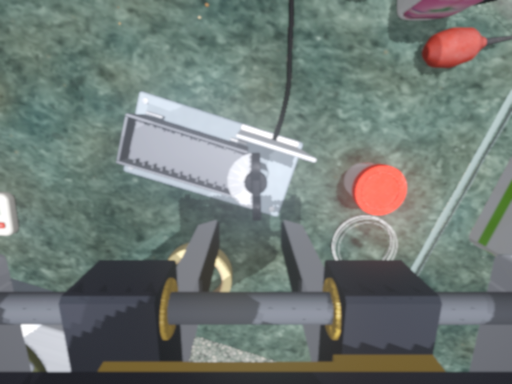

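The wrist view shows the blade nearly vertical in the image, from (256,153) to (257,218) with its hub at (256,183). The guard runs from (238,130) to (315,160). I'll measure the blade, tray and plate here.

```bash
python3 - <<'E'
from h import *
w=load('w1');im=w['color'].astype(int)
cv2.imwrite('pics/w1c.png',cv2.resize(w['color'][85:225,110:325,::-1],(800,521),interpolation=cv2.INTER_CUBIC))
r=im[145:225,235:280];K=(r.max(2)<85).astype(np.uint8)
cc=cv2.connectedComponentsWithStats(K);l=1+np.argmax(cc[2][1:,4]);print(cc[2][l],cc[3][l])
for y in range(150,222,4):
  x=np.nonzero(cc[1][y-145]==l)[0]; print(y,(x.min()+235,x.max()+235) if len(x) else None,end='; ')
print()
v,u=np.nonzero(cc[1]==l);v=v+145;u=u+235
pts=np.array([ray(w,(x,y),.115) for x,y in zip(u,v)])[:,:2]
rc=cv2.minAreaRect((pts*1e4).astype(np.float32));print('rect mm',np.array(rc[0])/1e4,np.array(rc[1])/10,rc[2])
c=pts.mean(0);W,V=np.linalg.eigh(np.cov((pts-c).T));d=V[:,1]*np.sign(V[0,1]);print('c',c,'yaw',np.arctan2(d[1],d[0]))
E
```

```text
Traceback (most recent call last):
ValueError: attempt to get argmax of an empty sequence
```

View pics/w1c.png

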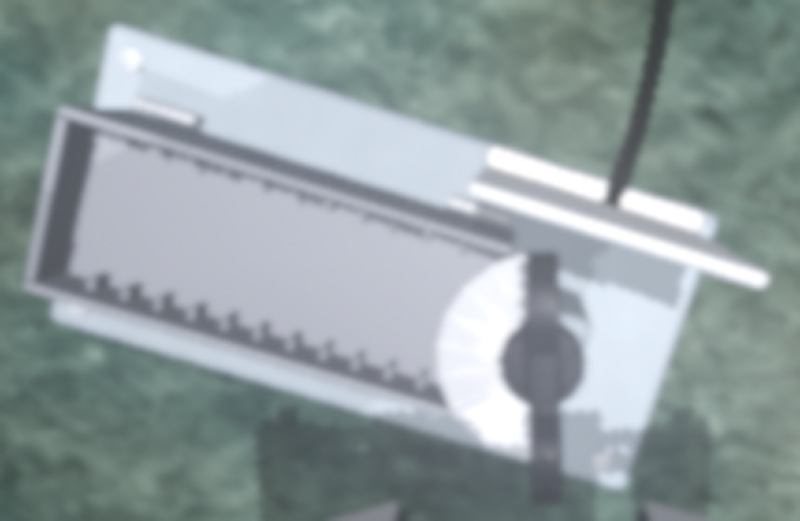

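```bash
python3 - <<'E'
from h import *
w=load('w1');s=800/215
n=lambda x,y:((x+.5)/s-.5+110,(y+.5)/s-.5+85)
A,B=[ray(w,n(*q),.1085) for q in[(542,253),(546,500)]]
print('tips',A,B,'mid',(A+B)/2,'len',np.linalg.norm(A-B),'yaw',np.arctan2(*(A-B)[[1,0]]))
print('collar',ray(w,n(542,362),.092))
L=[ray(w,n(*q),.071) for q in[(62,108),(25,290),(515,245),(440,405)]];print('tray rim corners',np.round(L,4).tolist())
P=[ray(w,n(*q),.008) for q in[(112,25),(715,215),(628,485),(50,318)]];print('plate',np.round(P,4).tolist())
G=[ray(w,n(*q),.130) for q in[(470,187),(768,280)]];print('guard top edge',np.round(G,4).tolist())
E
```

```text
tips [ 0.54375572 -0.29732371  0.1085    ] [ 0.47754969 -0.32376028  0.1085    ] mid [ 0.51065271 -0.310542    0.1085    ] len 0.07128906398049872 yaw 0.37990928671593827
collar [ 0.51210479 -0.30964738  0.092     ]
tray rim corners [[0.53, -0.1502, 0.071], [0.473, -0.1534, 0.071], [0.5394, -0.2908, 0.071], [0.4836, -0.2861, 0.071]]
plate [[0.5549, -0.1354, 0.008], [0.5685, -0.3564, 0.008], [0.4625, -0.3652, 0.008], [0.4475, -0.1412, 0.008]]
guard top edge [[0.555, -0.2734, 0.13], [0.5598, -0.3527, 0.13]]
```

```bash
python3 -m pendant '[[[0.25,-0.2,0],0],[[0.2,-0.2,0],0],[[0,0,-2],0],[[0,0,-2],0],[[0,0,-2],0],[[0,0,-2],0],[[0,0,-1],0],[[0,0,-1],0],[[0,0,-0.9],0],[[0,0,0],0],[[0,0,0],0]]'
python3 -m pendant '[[[0,0,0],0],[[0,0,0],0],[[0,0,0],0],[[0,0,0],0],[[0,0,0],0],[[0,0,0],0],[[0,0,0],0],[[0,0,0],0]]' 0 40
```

```text
time_s: 3.4
ee_pos: [0.5109, -0.3094, 0.0972]
eef_rot: [3.141, -0.0, 0.361]
force: [1.0, -0.9, 0.2]
grip_width: 0.0396
grip_force: 0.0
time_s: 4.07
ee_pos: [0.5107, -0.3094, 0.0969]
eef_rot: [3.142, -0.0, 0.361]
force: [-0.2, 0.3, 0.2]
grip_width: 0.0006
grip_force: 0.0
```

```bash
python3 - <<'E'
from h import *
w=shot('wrist','w2');b=shot('side','s2');t=shot('top','t2')
W=cv2.resize(w['color'][100:300,150:350,::-1],(400,400));B=cv2.resize(b['color'][185:265,265:345,::-1],(400,400),interpolation=cv2.INTER_CUBIC)
cv2.imwrite('pics/v3.png',np.hstack([W,B]));o=ctrl.get_obs();print(o['ee_pos'],o['grip_width'],o['grip_force'])
print(proj(b,[.5105,-.3095,.1085]),proj(b,o['ee_pos']))
E
```

```text
[ 0.51065481 -0.30942224  0.09684073] 0.0003533541028414087 0.0
[313.05281967 217.84388244] [312.80685949 220.74278115]
```

View pics/v3.png

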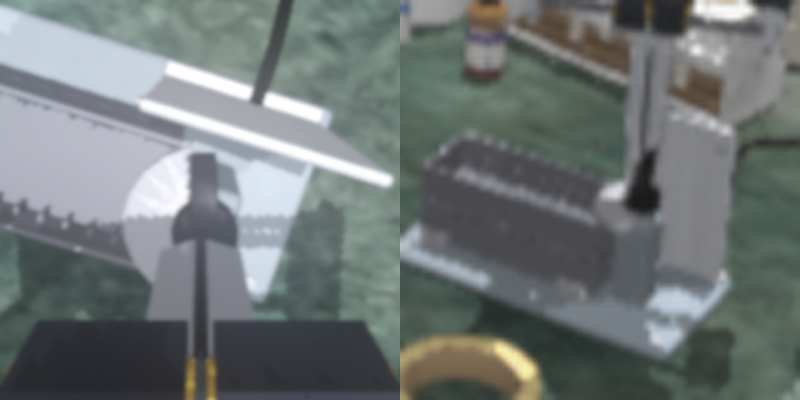

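```bash
python3 - <<'E'
from h import *
w=load('w1');w2=load('w2');s=load('side0');t=load('top0')
print('tcp in w1',proj(w,[.50586,-.30527,.20507]),'w2',proj(w2,[.51065,-.30942,.0968]), 'axis z.092 in w2',proj(w2,[.5105,-.3095,.092]))
d=np.array([np.cos(.37),np.sin(.37),0]);c=np.array([.5105,-.3095,0])
for z in(.094,.123):
  for k in(-.036,-.02,.02,.036): print(z,k,'side',((proj(s,c+d*k+[0,0,z])-[255,195])*8.565).round(0),'top',((proj(t,c+d*k+[0,0,z])-[275,180])*10).round(0),'w2v',((proj(w2,c+d*k+[0,0,z])-[150,100])*2).round(0))
E
```

```text
tcp in w1 [249.14201078 219.52388081] w2 [250.34203588 219.67766109] axis z.092 in w2 [250.3625439  217.79552183]
0.094 -0.036 side [479. 273.] top [640. 311.] w2v [202. 325.]
0.094 -0.02 side [486. 252.] top [622. 268.] w2v [201. 287.]
0.094 0.02 side [503. 202.] top [579. 163.] w2v [200. 185.]
0.094 0.036 side [509. 182.] top [562. 121.] w2v [200. 142.]
0.123 -0.036 side [485. 210.] top [655. 298.] w2v [202. 365.]
0.123 -0.02 side [492. 189.] top [637. 255.] w2v [201. 322.]
0.123 0.02 side [508. 140.] top [593. 147.] w2v [200. 207.]
0.123 0.036 side [514. 121.] top [576. 105.] w2v [200. 158.]
```

```bash
python3 - <<'E'
from h import *
w=load('w2')['color'].max(2)
for y in range(172,266,6): print(y,' '.join(f'{v:3d}' for v in w[y,226:276:2]))
b=load('s2')['color'].max(2);s=load('side0')['color'].max(2)
print('side now | before, cols 306..322')
for y in range(205,230,2): print(y,' '.join(f'{v:3d}' for v in b[y,306:323]),' | ',' '.join(f'{v:3d}' for v in s[y,306:323]))
E
```

```text
172 203 200 194 185 173 175 187 198 217 213 220 224 218 206 191 176 169 168 167 167 167 167 169 180 196
178 202 200 201 220 238 244 249 248 226 170 121 112 112 112 112 119 194 224 226 223 217 204 183 173 169
184 240 247 247 246 251 255 251 248 239 178 118 113 113 113 113 114 126 146 149 153 180 220 227 229 237
190 252 253 247 246 247 250 255 255 248 189 122 117 118 119 118 118 126 147 149 149 152 198 238 242 242
196 244 244 247 254 253 250 253 255 255 209 129 125 131 137 140 140 158 203 201 189 175 167 214 239 241
202 255 255 252 252 253 255 254 237 178 114 114 121 124 129 134 140 125 113 155 204 223 213 216 237 239
208 208 195 203 193 187 190 127 108 112 105 105 107 107 109 109 110 111 117 113 109 122 169 201 202 195
214 175 174 174 174 166 117  96  98 102  99  97  98  96  97  98 100  99 100 101 101 101 131 183 197 186
220 172 173 173 173 166 122  95 101 117 127 128 103  95 107 129 122 109 101  98  97  97 133 177 182 182
226 170 168 153 143 143 142 143 146 151 145 136 100  89 105 139 144 144 144 144 144 144 150 199 233 234
232 169 158 142 140 140 141 141 141 141 141 134  94  84 100 
[... 1768 characters left out ...]
 139  84  48  38  41  82 115 130 134 134 134 134 136  |  124 139 161 163 137  86  51  44  40  78 110 123 128 127 127 129 128
223 206 218 218 184 105  45  31  33  31  32  55 111 130 133 133 135 134  |  213 221 220 183 104  43  30  31  34  42  59 105 123 127 128 128 127
225 132 133 129  98  54  32  27  29  29  29  52 116 132 133 134 135 134  |  221 221 218 153  74  33  25  28  38  32  50 109 125 126 126 128 128
227 122 121 122 118  99  80  63  50  56  67 116 132 134 132 133 135 135  |  221 221 223 197 134  82  57  44  50  60 104 123 126 127 127 129 128
229 111 120 129 135 135 120 111 109 108 108 130 128 131 133 134 136 134  |  156 185 205 212 163 116  98  97  96 104 126 122 126 126 127 129 127
```

```bash
python3 - <<'E'
from h import *
w=load('w2')['color'];b=load('s2')['color'];s=load('side0')['color']
f=lambda i,x,y,n:cv2.resize(i[y:y+n,x:x+n,::-1],(400,400),interpolation=cv2.INTER_CUBIC)
g=lambda i:np.clip(i.astype(float)*1.5,0,255).astype(np.uint8)
cv2.imwrite('pics/v4.png',np.hstack([g(f(w,210,165,90)),g(f(b,293,192,40))]))
E
```

```text
(no output)
```

View pics/v4.png

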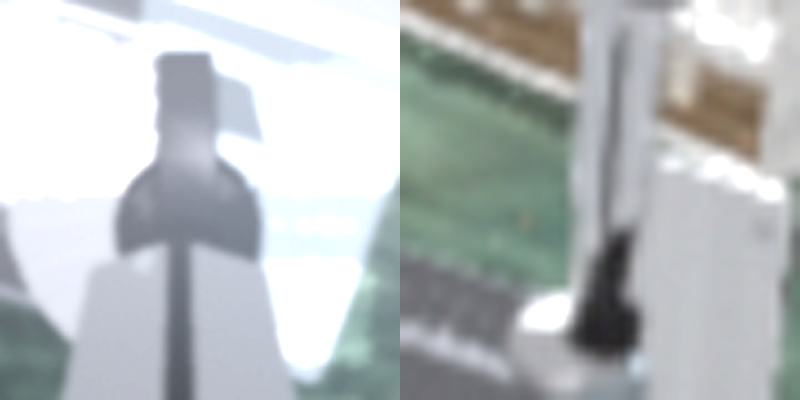

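The left half (wrist) shows the far lobe at (185,100) and the closed fingers meeting the hub at (180,250). Whether the blade is between them isn't clear. A small anticlockwise test turn will tell me.

```bash
python3 -m pendant '[[[0,0,0],0.1],[[0,0,0],0.1],[[0,0,0],0.1],[[0,0,0],0],[[0,0,0],0]]'
python3 - <<'E'
from h import *
w=shot('wrist','w3');m=w['color'].max(2)
for y in range(160,226,6): print(y,' '.join(f'{v:3d}' for v in m[y,220:290:3]))
o=ctrl.get_obs();print(o['moment'],o['force'])
E
```

```text
time_s: 4.63
ee_pos: [0.5107, -0.3094, 0.0968]
eef_rot: [3.142, -0.0, 0.658]
force: [-0.4, -0.3, 0.3]
grip_width: 0.0007
grip_force: 0.0
160 206 207 207 199 173 192 190 145 129 127 128 162 168 173 220 255 255 252 198 180 178 177 189 112
166 205 206 206 207 207 207 187 165 194 189 144 158 170 171 171 171 178 229 255 255 247 192 178 178
172 205 205 205 206 207 207 207 193 163 163 185 213 194 171 170 170 170 169 169 181 233 255 255 239
178 204 204 204 175 215 240 252 252 255 254 255 220 203 174 125 136 156 164 168 169 170 170 185 236
184 191 193 244 249 251 255 252 252 255 255 244 193 152 111 113 114 113 124 168 169 169 169 169 168
190 240 251 252 249 250 254 255 255 255 255 210 174 110 115 115 114 114 178 229 238 239 206 190 189
196 246 247 247 254 255 255 255 255 255 248 187 123 113 126 128 127 128 228 243 243 245 245 243 230
202 183 181 199 193 226 223 247 195 119 104 102 103 123 132 138 143 155 195 232 227 237 238 228 195
208 176 177 178 179 179 171 103 100 102 103  99 103 110 111 115 128 207 187 187 189 190 187 187 186
214 176 177 177 178 177 145  95  97  97  95  94  95  95  96  96 104 163 186 186 185 185 184 184 185
220 174 174 174 175 175 128  93 103 123 115  94 121 122 104  95  95 190 235 240 234 224 185 182 152
[-0.06418842  0.1701839  -0.01834056] [ 0.23670935 -0.07389806  0.41737458]
```

```bash
python3 -m pendant '[[[0,0,0],-0.1],[[0,0,0],-0.1],[[0,0,0],-0.1],[[0,0,-0.3],0],[[0,0,0],0],[[0,0,0],0]]'
python3 - <<'E'
from h import *
b=shot('side','s3');t=load('s2');s=load('side0')
D=(np.abs(b['color'].astype(int)-s['color']).max(2)>30)
for y in range(196,230): print(y,''.join('#' if v else '.' for v in D[y,300:330]),' '.join(f'{v:3d}' for v in b['color'].max(2)[y,306:322]))
o=ctrl.get_obs();print(o['force'],o['ee_pos'],'tcp px',proj(b,o['ee_pos']), 'tip edges',[proj(b,o['ee_pos']+np.array([np.cos(a),np.sin(a),0])*.01).round(1).tolist() for a in(-1.21,1.93)])
E
```

```text
time_s: 5.18
ee_pos: [0.5105, -0.3093, 0.0935]
eef_rot: [-3.141, 0.0, 0.363]
force: [-0.8, -0.5, -0.6]
grip_width: 0.0
grip_force: 0.0
196 ...........########...........  92  93  93  91  92 122 132 127 105 106 124 129 127 117 123 130
197 ...........########...........  91  91  94  93  92 117 130 128  97 102 124 129 126 114 123 130
198 ...........########........... 109  96  94  93  92 118 131 126  91 103 126 130 122 115 128 134
199 ...........########........... 137 138 127 107 100 119 130 126  88 109 127 129 118 111 128 133
200 ...........########........... 126 143 143 137 124 126 130 127  88 115 129 129 115 110 134 135
201 .............#.####...........  78  88 108 128 125 128 129 120  86 117 129 129 114 108 130 138
202 ..............#####...........  69  69  74  82  96 123 129 112  86 118 129 129 106  97 105 119
203 ...........#..#..#............  76  70  68  69  91 121 128 111  86 117 130 129 105  92  92  92
204 ..........#.#.................  89  82  71  71  99 123 128 110  84 119 131 135 125 120 105  94
205 ..........#..##.##............  96  93  83  83 107 126 128 104  88 118
[... 1854 characters left out ...]
146  78  36  31  29  30  30  48 107 130 133 134 136
225 ....######.................... 132 133 129  98  54  30  26  26  31  29  51 116 132 134 133 136
226 ....######.................... 122 122 120 102  68  41  34  29  33  35  66 119 132 133 133 135
227 ....#######................... 121 122 123 118 100  79  63  52  56  66 114 131 134 133 132 135
228 .....######................... 119 121 123 124 121 110  97  88  90  93 133 137 135 133 133 136
229 ......####.................... 110 121 130 134 135 122 110 110 108 105 108 122 131 132 134 135
[ 0.19256255 -0.31250663 -0.7126251 ] [ 0.51059564 -0.30937894  0.09369573] tcp px [312.72004393 221.53099904] tip edges [[315.6, 222.0], [309.8, 221.1]]
```

The side view shows the finger ends about 6 px higher than the TCP predicts, so the fingers are still above the web even though the readout says 0.094. I'll open, go 16 mm lower and close again.

```bash
python3 -m pendant '[[[0,0,0],0],[[0,0,0],0],[[0,0,0],0],[[0,0,0],0],[[0,0,0],0],[[0,0,-0.4],0],[[0,0,-0.4],0],[[0,0,-0.4],0],[[0,0,-0.4],0],[[0,0,0],0]]' 0.42
python3 -m pendant '[[[0,0,0],0],[[0,0,0],0],[[0,0,0],0],[[0,0,0],0],[[0,0,0],0],[[0,0,0],0],[[0,0,0],0],[[0,0,0],0]]' 0 40
```

```text
time_s: 6.07
ee_pos: [0.5102, -0.3091, 0.0766]
eef_rot: [-3.14, 0.001, 0.361]
force: [0.9, 0.8, -0.6]
grip_width: 0.0399
grip_force: 0.0
time_s: 6.73
ee_pos: [0.5112, -0.3108, 0.0781]
eef_rot: [3.138, -0.001, 0.361]
force: [3.9, -8.4, -3.4]
grip_width: 0.0083
grip_force: 40.0
```

```bash
python3 -m pendant '[[[0.1,-0.2,0],0],[[0,0,0],0.1],[[0,0,0],0.1],[[0,0,0],0.1],[[0,0,0],0.1],[[0,0,0],0.1],[[0,0,0],0.1],[[0,0,0],0.1],[[0,0,0],0.1],[[0,0,0],0]]'
python3 - <<'E'
from h import *
o=ctrl.get_obs();print(o['qpos'],o['moment'])
E
```

```text
time_s: 7.57
ee_pos: [0.5106, -0.3102, 0.078]
eef_rot: [-3.138, -0.001, 1.167]
force: [-10.1, 8.7, 8.8]
grip_width: 0.0084
grip_force: 40.0
[-6.07504445e-01  4.99237531e-01  1.48020567e+00  5.99077582e-04
  1.16613591e+00 -2.04378599e-01] [ 1.66334278  2.11955402 -0.04317857]
```

```bash
python3 -m pendant '[[[-0.15,0.05,0],0],[[0,0,0],0.1],[[0,0,0],0.1],[[0,0,0],0.1],[[0,0,0],0.1],[[0,0,0],0.1],[[0,0,0],0.1],[[0,0,0],0.1],[[0,0,0],0.1],[[0,0,0],0.1],[[0,0,0],0.1],[[0,0,0],0]]'
python3 - <<'E'
from h import *
o=ctrl.get_obs();print(o['qpos'],o['moment'])
E
```

```text
time_s: 8.57
ee_pos: [0.5092, -0.3103, 0.078]
eef_rot: [-3.14, -0.003, 2.167]
force: [-9.2, 5.8, 7.2]
grip_width: 0.0087
grip_force: 40.0
[-6.08679954e-01  4.96249591e-01  1.48473111e+00 -1.45221790e-04
  1.16356364e+00 -1.20511849e+00] [ 0.92072384  1.83755288 -0.05252202]
```

```bash
python3 -m pendant '[[[-0.1,0,0],0],[[0,0,0],0.1],[[0,0,0],0.1],[[0,0,0],0.1],[[0,0,0],0.1],[[0,0,0],0.1],[[0,0,0],0.1],[[0,0,0],0.1],[[0,0,0],0.1],[[0,0,0],0.1],[[0,0,0],0.05],[[0,0,0],0.05],[[0,0,0],0]]'
python3 - <<'E'
from h import *
o=ctrl.get_obs();print(o['qpos'],o['moment'])
E
```

```text
time_s: 9.65
ee_pos: [0.5085, -0.3114, 0.0781]
eef_rot: [-3.141, -0.001, -3.12]
force: [-5.3, -2.5, 2.2]
grip_width: 0.008
grip_force: 40.0
[-6.10393824e-01  4.94851508e-01  1.48676184e+00 -1.18305761e-03
  1.16070252e+00 -2.20280610e+00] [-0.43176589  1.12207881 -0.06531736]
```

```bash
python3 -m pendant '[[[0,0,0],0.04],[[0,0,0],0.04],[[0,0,0],0.02],[[0,0,0],0],[[0,0,0],0],[[0,0,0],0]]'
python3 - <<'E'
from h import *
o=ctrl.get_obs();print(o['qpos'],o['moment'],o['eef_rot'])
E
```

```text
time_s: 10.15
ee_pos: [0.5085, -0.3114, 0.0781]
eef_rot: [-3.141, -0.001, -3.023]
force: [-5.2, -2.0, 4.0]
grip_width: 0.0083
grip_force: 40.8
[-6.10450432e-01  4.94871573e-01  1.48668310e+00 -1.01898531e-03
  1.16065169e+00 -2.29911925e+00] [-0.44013341  1.03257885 -0.41507229] [-3.14130407e+00 -1.07998488e-03 -3.02331372e+00]
```

```bash
python3 -m pendant '[[[0,0,0],0],[[0,0,0],0],[[0,0,0],0],[[0,0,0],0],[[0,0,0],0],[[0,0,0],0],[[0,0,1],0],[[0,0,2],0],[[0,0,2],0],[[0,0,2],0],[[0,0,2],0],[[0,0,1],0],[[0,0,0],0]]' 0.42
python3 -m pendant '[[[0,0.6,0],-0.12],[[0,0.6,0],-0.12],[[0,0.6,0],-0.12],[[0,0.6,0],-0.12],[[0,0.6,0],-0.12],[[0,0.6,0],-0.12],[[0,0.6,0],-0.12],[[0,0.6,0],-0.12],[[0,0.6,0],-0.12],[[0,0.6,0],-0.12],[[0,0.6,0],-0.12],[[-0.2,0.6,0],-0.12],[[-0.2,0.6,0],-0.12],[[0,0.6,0],-0.07],[[0,0.5,0],0],[[0,0,0],0]]' 0.9
python3 - <<'E'
from h import *
w=shot('wrist','w5');s=shot('side','s5');t=shot('top','t5')
o=ctrl.get_obs();print(o['ee_pos'],proj(w,o['ee_pos']),proj(w,[.5045,-.2225,.071]),proj(w,[.509,-.311,.114]),proj(s,o['ee_pos']))
f=lambda i,x,y,n,m:cv2.resize(i[y:y+m,x:x+n,::-1],(400,600),interpolation=cv2.INTER_CUBIC)
cv2.imwrite('pics/v5.png',np.hstack([f(w['color'],156,60,200,300),f(s['color'],262,150,80,120)]))
E
```

```text
time_s: 11.23
ee_pos: [0.5099, -0.3114, 0.1807]
eef_rot: [-3.139, 0.003, -3.022]
force: [0.7, -0.3, 0.6]
grip_width: 0.0399
grip_force: 0.0
time_s: 12.57
ee_pos: [0.5049, -0.2211, 0.1771]
eef_rot: [-3.141, -0.001, 1.634]
force: [0.3, -0.5, 0.1]
grip_width: 0.0851
grip_force: 0.0
[ 0.5051037  -0.22204912  0.17752279] [248.99888263 220.66739705] [248.60938965 188.3248512 ] [247.52487067 282.72125768] [291.62156182 193.02157974]
```

View pics/v5.png

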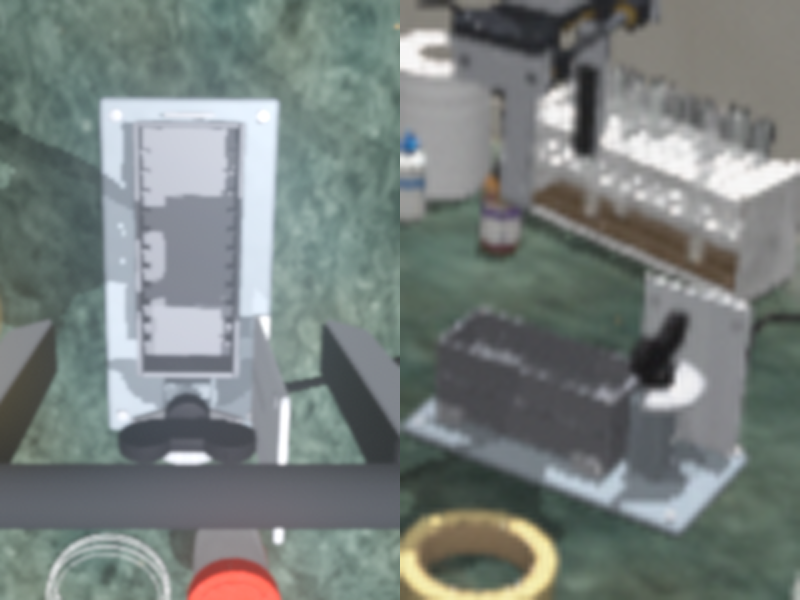

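The knob is now open: the white plate is turned away from the tray, and the wings sit at crop (187,440). The gripper is centred over the tray rim (crop x 138-242). The finger ends at (515,205) and (587,155) again appear about 25 mm higher than the reported TCP. I'll go down to rim height and compare.

```bash
python3 -m pendant '[[[0.1,0.3,-2],0],[[0,0,-2],0],[[0,0,-2],0],[[0,0,-2],0],[[0,0,-2],0],[[0,0,-1.2],0],[[0,0,-1],0],[[0,0,-1],0],[[0,0,0],0],[[0,0,0],0]]'
python3 - <<'E'
from h import *
s=shot('side','s6');w=shot('wrist','w6')
o=ctrl.get_obs();e=np.array(o['ee_pos']);print(e)
for k in(-.043,.043):
  for dz in(0,.02,.025,.03): print(k,dz,proj(s,e+[k,0,dz]).round(1))
D=(np.abs(s['color'].astype(int)-load('side0')['color']).max(2)>25)
for y in range(186,228): print(y,''.join('#' if v else '.' for v in D[y,262:318]))
print('rim near/far at finger',proj(s,[e[0]-.029,e[1],.071]),proj(s,[e[0]+.029,e[1],.071]),'near wall .041',proj(s,[e[0]-.029,e[1],.041]))
E
```

```text
time_s: 13.55
ee_pos: [0.5063, -0.219, 0.046]
eef_rot: [3.142, 0.0, 1.631]
force: [0.1, 1.0, 0.6]
grip_width: 0.0845
grip_force: 0.0
[ 0.50662073 -0.21919787  0.04671594]
-0.043 0 [282.6 230.1]
-0.043 0.02 [282.8 225.2]
-0.043 0.025 [282.9 224. ]
-0.043 0.03 [282.9 222.8]
0.043 0 [295.9 220. ]
0.043 0.02 [296.2 215.3]
0.043 0.025 [296.2 214.1]
0.043 0.03 [296.3 212.9]
186 ..................######......###.###############.......
187 .................#######.....####.##############........
188 ...........###...#########..####.#..####.#######........
189 ..........#####..##########.##.#..#####..######.........
190 ..........#.####.###############.####.....###...........
191 .........#######.#############...###.##.................
192 ........########...#.###.#####...###.#..................
193 ..........##########.###...###......###.................
194 .............###########........###.####................
195 ........#####...#############...###..##.................
196 .........#######.#############...#......................
197 .........#..#####..#.###########.##...................
[... 1254 characters left out ...]
.....................###...##
219 ...................#####.......................#####.###
220 ......................##......................######.##.
221 ............................................######...##.
222 .......................#####...............#######......
223 ....................#...######............#######......#
224 .........................########........########.....##
225 ............................#.######.....########.....##
226 ................................#######..########.....##
227 ...................................#......#######.######
rim near/far at finger [285.12550491 222.51910954] [294.11915576 215.85525906] near wall .041 [284.76114122 229.74719243]
```

```bash
python3 -m pendant '[[[0,0,-0.5],0],[[0,0,-0.5],0],[[0,0,-0.5],0],[[0,0,0],0],[[0,0,0],0]]'
python3 - <<'E'
from h import *
s=shot('side','s7');a=s['color'].max(2);b=load('side0')['color'].max(2)
o=ctrl.get_obs();print(o['ee_pos'],o['force'])
for y in range(206,236): print(y,' '.join(f'{v:3d}' for v in a[y,276:301]),'|',' '.join(f'{v:3d}' for v in b[y,276:290]))
E
```

```text
time_s: 14.07
ee_pos: [0.506, -0.2189, 0.0305]
eef_rot: [-3.141, -0.0, 1.631]
force: [0.7, 0.4, -0.2]
grip_width: 0.0847
grip_force: 0.0
[ 0.50615648 -0.21890494  0.03078971] [ 0.2678892  -1.40175264 -0.27224287]
206 118 122 123 124 126 125 125 125 112  91 104 122 117  80  64  79  95 103  72  43  37  46  91 111 101 | 105 103 103 103 104 108 111 112 114 112 111 110 106  98
207 112 114 114 118 123 125 125 124 119 109 114 125 119  85  86 101 106 105  67  39  36  46  90 110 102 | 101  98 101 102 103 104 105 106 107 107 104 101  96  95
208 110 108 108 109 117 125 124 124 124 123 124 127 127 102  98 102 103 104  66  36  35  46  91 107  99 |  99  96  96  96 100  99  99  99 100 100  98  96  93  90
209 108 107 108 110 116 123 122 124 125 122 124 126 120 102  95  95  95  98  63  37  34  49  99 107  98 |  97  95  95  96  97  96  96  95  95  95  94  92  88  86
210 106 109 113 114 117 123 125 126 125 121 119 115 104  96  89  87  85  84  54  37  34  50 106 110  99 |  95  98 101 103  99  94  92  92  92  92  92  90  88  85
211 103 110 121 125 121 124 126 125 123 121 111 105 103 100  94  90  86  76  
[... 3272 characters left out ...]
  73  73  74  73  72  73  74  75  78  78  73  74  73
232  78  79  78  78  77  76  77  78  77  78  76  74  76  78  75  75  78  80  82  82  83  82  82  82  82 |  73  72  73  73  73  73  73  72  74  73  72  70  71  72
233  81  78  78  77  78  78  77  78  77  78  77  76  77  76  74  72  77  79  86  86  86  84  82  82  82 |  77  74  73  74  73  74  73  72  74  74  73  72  72  71
234  91  85  83  81  79  77  78  77  78  77  77  77  78  78  77  76  77  78  84  87  89  85  83  83  82 |  85  80  77  77  75  74  72  73  74  72  73  73  72  72
235 103  99  95  92  84  80  77  77  77  78  78  78  78  78  77  77  77  78  82  85  86  83  85  83  82 | 106 101  92  86  81  77  74  72  73  74  72  72  73  72
```

```bash
python3 -m pendant '[[[0,0,-0.3],0],[[0,0,-0.3],0],[[0,0,-0.3],0],[[0,0,0],0],[[0,0,0],0]]'
python3 -m pendant '[[[0,0,0],0],[[0,0,0],0],[[0,0,0],0],[[0,0,0],0],[[0,0,0],0],[[0,0,0],0],[[0,0,0],0],[[0,0,0],0]]' 0.3 20
python3 - <<'E'
from h import *
s=shot('side','s8');print(ctrl.get_obs()['force'])
E
```

```text
time_s: 14.53
ee_pos: [0.5061, -0.2189, 0.0216]
eef_rot: [-3.141, -0.0, 1.631]
force: [-0.1, -0.8, -1.0]
grip_width: 0.0844
grip_force: 0.0
time_s: 15.2
ee_pos: [0.506, -0.219, 0.0219]
eef_rot: [-3.141, -0.0, 1.631]
force: [-3.1, 0.5, 2.3]
grip_width: 0.0578
grip_force: 20.0
[-2.97631316  0.69820497  2.9145539 ]
```

```bash
python3 -m pendant '[[[0,0,0.2],0],[[0,0,0.2],0],[[0,0,0.2],0],[[0,0,0.2],0],[[0,0,0],0],[[0,0,0],0],[[0,0,0],0]]'
python3 - <<'E'
from h import *
s=shot('side','s9');print(ctrl.get_obs()['force'],ctrl.get_obs()['moment'])
a=s['color'].astype(int);b=load('s8')['color'].astype(int);D=np.abs(a-b).max(2)>12
for y in range(206,246): print(y,''.join('#' if v else '.' for v in D[y,262:318]))
E
```

```text
time_s: 15.83
ee_pos: [0.5061, -0.2189, 0.0298]
eef_rot: [-3.142, -0.0, 1.631]
force: [0.1, 0.2, -1.4]
grip_width: 0.058
grip_force: 20.0
[ 0.26954374 -0.16961713 -1.85517436] [-0.08063267  0.03999301 -0.00060176]
206 .........#............###..####.........................
207 .........#######...........####.........................
208 .............#####....##....###.........................
209 ..............#.#.##..###...............................
210 ................#..#....................................
211 ...............#####....................................
212 ...........#########....................................
213 .........######.........................................
214 .........#####.................##.......................
215 ........#..##.................####......................
216 ........##.....##..............######...................
217 ........##....######..............####...##.............
218 ........##.......###....................#####...........
219 ..............####.......................####...........
220 ..............######........
[... 853 characters left out ...]
.............................
235 ......#..............................#......#...........
236 .....................................##.................
237 ........................................................
238 ........................................................
239 ........................................................
240 ........................................................
241 ........................................................
242 ........................................................
243 ...............................#........................
244 .................................#......................
245 .......#.......................#.#..#...................
```

The load is about 1.6 N, so it is the top tray alone, and nothing below it moved in the side view. I'll lift and carry it.

```bash
python3 -m pendant '[[[0,0,0.4],0],[[0,0,0.8],0],[[0,0,1.2],0],[[0,0,1.2],0],[[0,0,1.2],0],[[0,0,1.2],0],[[0,0,1.2],0],[[0,0,1.2],0],[[0,0,1.2],0],[[0,0,1.2],0],[[0,0,0.8],0],[[0,0,0.4],0]]' 0.3 25
python3 -m pendant '[[[0.1,0.8,0],0.04],[[0.2,1.6,0],0.08],[[0.3,2.4,0],0.1],[[0.3,2.4,0],0.1],[[0.3,2.4,0],0.1],[[0.3,2.4,0],0.1],[[0.3,2.4,0],0.1],[[0.3,2.4,0],0.1],[[0.3,2.4,0],0.1],[[0.3,2.4,0],0.1],[[0.3,2.4,0],0.1],[[0.3,2.4,0],0.1],[[0.3,2.4,0],0.1],[[0.3,2.4,0],0.1],[[0.3,2.4,0],0.1],[[0.3,2.4,0],0.08],[[0.3,2,0],0.04],[[0.2,1.2,0],0],[[0,0.6,0],0],[[0,0,0],0]]'
python3 - <<'E'
from h import *
o=ctrl.get_obs();e=np.array(o['ee_pos']);print(e,o['force'],o['moment'])
w=shot('wrist','w10');t=shot('top','t10')
im=w['color'].astype(int);v=cv2.cvtColor(w['color'],cv2.COLOR_RGB2HSV)
# mat in wrist: very dark low chroma
m=((im[...,1]-im[...,0]<6)&(im.max(2)<80)).astype(np.uint8);m[250:]=0
m=cv2.morphologyEx(m,cv2.MORPH_OPEN,np.ones((5,5)));
for c in sorted(cv2.findContours(m,0,2)[0],key=cv2.contourArea)[-4:]: print(cv2.contourArea(c),cv2.boundingRect(c))
P=[proj(w,[.563+a,.163+b,.003]).round(0).tolist() for a,b in((-.09,-.1),(-.09,.1),(.09,.1),(.09,-.1))];print(P)
E
```

```text
time_s: 16.88
ee_pos: [0.5065, -0.2191, 0.1515]
eef_rot: [3.14, 0.001, 1.631]
force: [0.3, -0.6, -2.4]
grip_width: 0.0575
grip_force: 25.0
time_s: 18.55
ee_pos: [0.556, 0.1796, 0.1496]
eef_rot: [-3.141, -0.001, -3.113]
force: [0.6, -0.3, -1.8]
grip_width: 0.0579
grip_force: 25.0
[0.55595869 0.17960455 0.14957386] [ 0.63054446 -0.26548969 -1.78916778] [ 0.03712103  0.02420683 -0.0029231 ]
20.0 (311, 139, 5, 6)
28.5 (193, 243, 6, 7)
1994.5 (166, 111, 102, 46)
[[149.0, 104.0], [324.0, 109.0], [312.0, 253.0], [157.0, 249.0]]
```

```bash
python3 -m pendant '[[[0,-0.6,0],0],[[0,-0.7,-0.4],0],[[0,-0.4,-1],0],[[0,0,-1.2],0],[[0,0,-1.2],0],[[0,0,-1.2],0],[[0,0,-1.2],0],[[0,0,-1.2],0],[[0,0,-1.2],0],[[0,0,-1.2],0],[[0,0,-1.2],0],[[0,0,-1.2],0],[[0,0,-1.2],0],[[0,0,-1],0],[[0,0,-0.6],0],[[0,0,-0.4],0],[[0,0,-0.2],0],[[0,0,-0.1],0],[[0,0,0],0],[[0,0,0],0]]'
```

```text
time_s: 20.32
ee_pos: [0.5564, 0.1621, -0.0067]
eef_rot: [3.141, 0.001, -3.112]
force: [-0.4, 0.3, -2.2]
grip_width: 0.0578
grip_force: 25.0
```

```bash
python3 - <<'E'
from h import *
print([ctrl.get_obs()[k] for k in('ee_pos','force')])
t=shot('top','t11');s=shot('side','s11')
a=t['color'].astype(int);b=load('top0')['color'].astype(int)
c=np.array([.563,.163,.003]);q=[proj(t,c+[x,y,0]).round(1).tolist() for x,y in((-.09,-.1),(.09,.1))];print('mat px',q)
E
```

```text
[array([ 0.5564316 ,  0.16213552, -0.00669661]), array([-0.36759485,  0.31575158, -2.18816888])]
mat px [[230.2, 214.0], [178.9, 166.0]]
```

```bash
python3 -m pendant '[[[0,0,-0.2],0],[[0,0,-0.2],0],[[0,0,-0.1],0],[[0,0,0],0],[[0,0,0],0]]'; python3 -m pendant '[[[0,0,-0.1],0],[[0,0,0],0],[[0,0,0],0]]'; python3 -m pendant '[[[0,0,-0.1],0],[[0,0,0],0],[[0,0,0],0]]'
```

```text
time_s: 20.83
ee_pos: [0.5561, 0.162, -0.0123]
eef_rot: [-3.142, -0.0, -3.112]
force: [0.4, -0.0, -2.1]
grip_width: 0.0577
grip_force: 25.0
time_s: 21.08
ee_pos: [0.5563, 0.1621, -0.0131]
eef_rot: [3.142, 0.0, -3.112]
force: [0.2, 0.3, -1.6]
grip_width: 0.0576
grip_force: 25.0
time_s: 21.33
ee_pos: [0.5563, 0.1621, -0.0131]
eef_rot: [3.142, 0.0, -3.112]
force: [-5.7, -1.7, 10.7]
grip_width: 0.0579
grip_force: 25.0
```

Contact is at z = -0.0131, as expected. I'll ease back 1 mm, release, rise and check.

```bash
python3 -m pendant '[[[0,0,0.1],0],[[0,0,0],0]]'; python3 -m pendant '[[[0,0,0],0],[[0,0,0],0],[[0,0,0],0],[[0,0,0],0],[[0,0,0],0],[[0,0,0],0],[[0,0,0],0],[[0,0,0.5],0],[[0,0,1],0],[[0,0,2],0],[[0,0,2],0],[[0,0,2],0],[[0,0,2],0],[[0,0,2],0],[[-1,0,2],0],[[-2,0,1],0],[[-3,0,0],0],[[-3,0,0],0],[[-3,0,0],0],[[-3,0,0],0]]' 0.9; python3 -m pendant '[[[-3,3,0],0],[[-2,3,0],0],[[0,3,0],0],[[0,2,0],0],[[0,2,0],0],[[0,0,0],0]]'
python3 - <<'E'
from h import *
t=shot('top','t12');s=shot('side','s12')
f=lambda i,x,y,n,m:cv2.resize(i[y:y+m,x:x+n,::-1],(400,600) if n<m else (800,300),interpolation=cv2.INTER_CUBIC)
cv2.imwrite('pics/v6.png',np.vstack([f(t['color'],160,155,200,75),f(s['color'],170,165,200,75)]))
print(ctrl.get_obs()['force'],ctrl.get_obs()['ee_pos'])
E
```

```text
time_s: 21.5
ee_pos: [0.5562, 0.1621, -0.013]
eef_rot: [3.142, 0.0, -3.112]
force: [0.2, 1.0, -1.3]
grip_width: 0.0577
grip_force: 25.0
time_s: 23.17
ee_pos: [0.4048, 0.162, 0.1327]
eef_rot: [3.141, 0.001, -3.113]
force: [0.0, 1.0, 0.6]
grip_width: 0.0848
grip_force: 0.0
time_s: 23.67
ee_pos: [0.3565, 0.2941, 0.1328]
eef_rot: [3.14, 0.001, -3.11]
force: [0.3, -0.2, 0.1]
grip_width: 0.0843
grip_force: 0.0
[ 1.01626388 -1.00916947  0.19282275] [0.35652233 0.29175867 0.13237465]
```

View pics/v6.png

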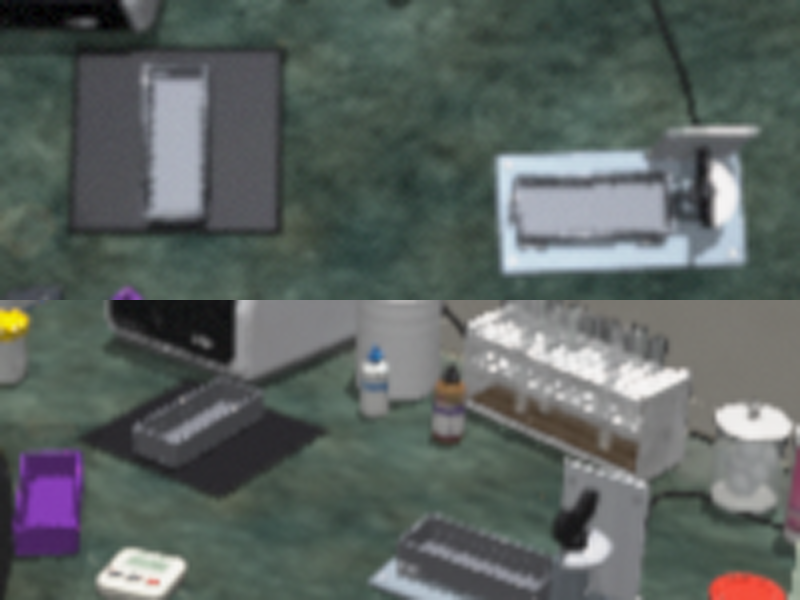

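The final view shows the tray flat and upright on the mat: tray centre at about (178,143), mat centre at about (178,140). The lower tray is still in the carrier at (590,208), and the knob is open with its white plate at (722,192), clear of the trays. The robot is clear too, so I'm handing in.

```bash
python3 -c "
from station import ctrl
print(ctrl.hand_in())"
```

```text
the job is handed in; nothing more can be done
None
```

The job is handed in at about 24 s of the 72 s: the knob is turned open to its stop, the top tray lies flat and upright in the middle of the mat, and the lower tray is still in the carrier; the verdict was not shown to me.

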